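# Sort two blood tubes through a two-way drop sorter

## Robot

A 6-joint arm with a two-finger parallel gripper is mounted at the origin on a cart in front of the work surface, level with it; the furniture and walls round the work are solid. World frame = base frame: x ahead of the robot, y to its left, z up, the work surface at z = 0. Lengths are in mm, angles in degrees, forces in N, time in s.
With the tool pointing down it reaches from about 325 to 775 mm from the base axis. Payload 5.5 kg.
Tool frame: the origin (TCP) lies on the centre line of the jaws, within the pads' length; the fingertips stand 25 mm ahead of it and the grasp point (between the pads) lies 6 mm ahead of it; z points along the fingers, x is the direction in which the jaws open and shut, and the axes are right-handed (so a half turn about z gives the same grasp; the last joint's range is limited). The gripper opens to 88 mm and grips with 3 to 60 N. Pads are 20 mm wide; open, the fingers measure 115 mm over their backs; the gripper's body (75 mm by 178 mm) begins 61 mm behind the grasp point.
Start: joints at [67.34, 5.22, 70.514, -0, 104.267, -3.249], TCP at [199.418, 565.905, 247.631] pointing down, gripper open.
Joint ranges: [-164.24, 164.24], [-49.07, 125.15], [9.68, 141.18], [-86.29, 266.29], [3.28, 154.24], [-151.56, 151.56]. Speed limits (degrees/s): [147.25, 147.25, 172.46, 180, 180, 180].

## Interface

Orientations are given as a 3x3 rotation matrix whose columns are the frame's x, y, z axes.
In Python, from bench import sensors, optics, bot gives the robot as it stands. The module is installed in compiled form; this text tells all that it offers.
- The arm moves only by the tool servo_tool, never from a script. Its argument "targets" is a list that holds one entry, the list of rows, each a list of 7 numbers: the turn, a rotation vector about the tool's x, y, z in degrees, then the shift along the tool's x, y, z in m, then the finger opening in m, from 0 to 0.0878. A call has 1 to 10 rows; each row shifts and turns the commanded pose from where the row before left it, along the tool's axes as they then stand; what a row does not reach is not made up. A row lasts 1/8 s, in which the tool goes at most 62.5 mm and 10.7 degrees, less where a joint would pass 70% of its speed; a pose out of reach is approached as far as the arm can. A call is refused whole if a number of a shift passes 0.0625 or a number of a turn 10.7, either way. A call with a gripper value outside its range is refused whole. The fingers move at their own pace and stop on an object; the grip force is fixed at half the most. Time passes only in rows, so rows that do not move let the fingers close. It gives the time, the measured TCP pose, the force and the opening at its end, in the units of the state.
- sensors.get_state(): the state, without advancing time (a new reading comes with each control period).
- optics.get_image(name): name is "scene" or "top" or "wrist"; returns a dict with "frame" (384x512x3 uint8, red, green, blue), "depth" (384x512 float32, mm along the optical axis (not along the pixel's ray), 0 where there is no reading), "fx", "fy", "cx", "cy" (pixels), "dist" ([k1, k2, p1, p2, k3] as OpenCV has them; the pictures are not rectified), "position" and "attitude" of the camera in the world. Camera axes: x right, y up, looking along -z (the intrinsics and any distortion apply to the point x, -y, -z); pixel columns grow to the right and rows downward; lengths in mm; the calibration is good to about 2 mm. A picture is of the moment at which its call begins.
- bot.finish_job(): hands the job in, once; it reports no verdict.
The state is a dict: "time_s": time; "qpos": joint angles; "qd": joint speeds; "joint_efforts": joint torques, N m; "eef_pos": TCP position; "tool_rot": TCP orientation; "ft_force": force on the tool from outside, world axes, zero at the start; "torque": the same for the moment, N m; "grip_width": finger opening in mm.
Only numpy, scipy, OpenCV 4.12 (cv2) and the standard library are available. Lean on these libraries where they do the work, as an engineer would, in place of code of your own. Each camera call takes 0.05 s, during which the arm holds its last target.

## Task

Sort the two blood tubes standing in the white rack through the drop sorter: the red-stoppered tube must end in the red bin, the lavender-stoppered tube in the lavender bin. Before each drop see that the sorter's lever leans fully to the side of the bin you want, throwing it over if it does not, then let the tube fall into the mouth on top. Take either tube first, and do not knock over the rack or the saline bottle.

Things in the scene. Friction and masses are not known exactly. Their poses are not given: they have to be found in the camera images.
- sorter: two-way drop sorter, fixed: white case 300 wide (y) x 96 deep (x) x 190 mm high with a clear front window and an open hopper in the middle of its top, rim at 240 mm. Origin under its centre; x points front to back, y to the left seen from the robot, z up. A flap under the hopper, turned by the lever in front, sends a dropped tube to the left or the right bin inside
- mouth (a point): centre of the hopper's mouth, at rim height (240 mm above the worktop); the mouth is 100 mm wide along the sorter's y, narrowing to a 64 mm throat 30 mm lower, and 90 mm along its x. A tube held upright by its upper part, its foot a little way into the mouth, can simply be let go. A wall shelf hangs 0.59 m above the worktop from x = 0.64 on: keep the wrist in front of it
- lever (a joint): angle of the weighted diverter lever (rad): +0.75 leaning fully to the sorter's right (-y), -0.75 fully to the left (+y), 0 upright. A tube goes to the bin on the side it leans to. Past upright it falls to the stop by its own weight and stays; about 2 N sideways at the grip moves it. Shaft along the sorter's x, 138 mm above the worktop
- lever_grip (a point): middle of the smooth black pear-shaped grip (28 mm wide, 41 long) on the lever's end, 115 mm from the shaft, on an 11 mm rod. It swings in an upright plane 85 mm in front of the sorter's centre (23 mm free behind it): at a stop 222 mm high and 78 mm aside of the middle, upright 253 mm high. It slides easily: shut fingertips beside it push it over, rising with it
- bin_red: red pull-out bin inside the sorter, under its left or right half (places swap at random), fixed, 88 (x) x 138 (y) x 54 mm (z), walls 3 mm, axes as the sorter's. Origin at the centre of its underside, 72 mm to the left or right of the sorter's. A red pull flange stands 33 mm out in front. Closed over by the case: reached only through the mouth
- bin_lavender: lavender (light purple) bin, the same in size, under the other half of the sorter. Origin at the centre of its underside
- rack: white tube rack, loose, 86 (x) x 290 (y) x 62 mm high, 0.5 kg. Origin at the centre of its underside. The two tubes stand in it with some play, one in its middle and one 92 mm from it along its -y axis; their feet rest 32 mm above the worktop and their tops reach 121 mm
- tube_red_center (a point): centre of the red-stoppered sample tube: 89 mm long, barrel 12.6 mm thick, the upper 17 mm a red stopper 15 mm thick, 14 g, stands upright in the rack, z axis along the tube to the stopper. The stopper's middle lies 36 mm above this point
- tube_lavender_center (a point): centre of the lavender-stoppered sample tube, the same in size and weight
- tube_red: the red-stoppered tube; origin at the middle of its foot, z towards its stopper
- tube_lavender: the lavender-stoppered tube; origin at the middle of its foot, z towards its stopper
- saline_bottle: white bottle with a blue cap and a teal label, 64 mm thick, 165 mm high, loose, at the back right of the sorter; origin under its centre. A bystander
Mind the look-alikes: they are no part of the job. Of the things that look like the bin_red, the larger one is meant.

How it is judged:
By the outcome, as a careful person would: the job done as asked, in the order asked, and still so for the second after the job is handed in, with the robot touching nothing.
It also fails if it takes over 72 s, if anything falls off the work surface, if the arm or the gripper's body presses on something with over 40 N, if the wrist force passes 120 N, or if a joint passes its speed limit or range.

## Working session

There is one attempt and no reset: what is moved stays moved. The work goes in short steps, Python scripts to look and compute and a tool call to move; the robot and the scene stay as the last step left them, time stands still between calls to the robot, and variables do not carry over. Pictures are saved under pics/ and viewed, and the job is handed in when it is done.

Besides the shell and the picture viewer there is one more tool, called after "Call:" in YAML: its name, and indented under it one key for each argument. servo_tool: Moves the arm, as the interface text tells. Its arguments: {"type":"object","properties":{"targets":{"type":"array"}},"required":["targets"]}

```bash
mkdir -p pics
cat > h.py <<'E'
from bench import sensors, optics, bot
import numpy as np, cv2
def grab(n,tag):
    d=optics.get_image(n); cv2.imwrite(f'pics/{tag}_{n}.png',cv2.cvtColor(d['frame'],cv2.COLOR_RGB2BGR)); 
    np.save(f'pics/{tag}_{n}.npy',d,allow_pickle=True); return d
def ld(n,tag): return np.load(f'pics/{tag}_{n}.npy',allow_pickle=True).item()
def ray(d,u,v):
    K=np.array([[d['fx'],0,d['cx']],[0,d['fy'],d['cy']],[0,0,1.]])
    p=cv2.undistortPoints(np.array([[[u,v]]],float),K,np.array(d['dist'],float))[0,0]
    R=np.array(d['attitude']); return np.array(d['position'],float), R@np.array([p[0],-p[1],-1.])
def onz(d,u,v,z):
    o,r=ray(d,u,v); return o+r*(z-o[2])/r[2]
def dep(d,u,v):
    o,r=ray(d,u,v); return o+r*d['depth'][int(round(v)),int(round(u))]
def cloud(d):
    K=np.array([[d['fx'],0,d['cx']],[0,d['fy'],d['cy']],[0,0,1.]])
    h,w=d['depth'].shape; uv=np.stack(np.meshgrid(np.arange(w),np.arange(h)),-1).reshape(-1,1,2).astype(float)
    p=cv2.undistortPoints(uv,K,np.array(d['dist'],float))[:,0]
    c=np.c_[p[:,0],-p[:,1],-np.ones(len(p))]*d['depth'].reshape(-1,1)
    return (c@np.array(d['attitude']).T+np.array(d['position'])).reshape(h,w,3)
E
python3 - <<'E'
from h import *
for n in ['scene','top','wrist']:
    d=grab(n,'a'); print(n,d['position'],np.round(d['attitude'],3).tolist(),d['fx'],d['dist'])
s=sensors.get_state(); print(s)
E
```

```text
scene [-324.49040794 -589.1068609   851.06000062] [[0.538, 0.454, -0.71], [-0.843, 0.271, -0.465], [-0.019, 0.849, 0.529]] 440.56903729689765 [-0.10486002  0.          0.          0.          0.        ]
top [ 159.17470348  -53.70908361 1587.94977179] [[0.119, 0.954, -0.275], [-0.993, 0.116, -0.027], [0.007, 0.277, 0.961]] 414.8820974416002 [0.03923756 0.         0.         0.         0.        ]
wrist [125.04317875 592.53423277 383.68345764] [[0.332, -0.905, -0.267], [0.943, 0.318, 0.097], [-0.003, -0.284, 0.959]] 339.5797975742414 [-0.02070729  0.          0.          0.          0.        ]
{'time_s': 0.15, 'qpos': array([ 6.73382740e+01,  5.25593082e+00,  7.05659286e+01, -8.90786315e-04,
        1.04265071e+02, -3.24943282e+00]), 'qd': array([ 0.077531  , -0.09075476, -0.25517001, -0.13758565,  0.09664887,
       -0.01597614]), 'joint_efforts': array([ 1.37609939e-03, -4.47047067e+01, -4.06904662e+01,  6.98291464e-02,
        2.74389895e-02, -9.53696122e-05]), 'eef_pos': array([199.36470131, 565.72495951, 246.73903897]), 'tool_rot': array([[ 3.32366668e-01,  9.43150079e-01, -5.70667628e-04],
       [ 9.43149034e-01, -3.32367151e-01, -1.40589640e-03],
       [-1.51564247e-03, -7.09515206e-05, -9.99998849e-01]]), 'ft_force': array([1.4133076 , 0.89234512, 0.3456635 ]), 'torque': array([ 0.08308185,  0.06996732, -0.08529399]), 'grip_width': 87.83309248494339}
```

View pics/a_scene.png

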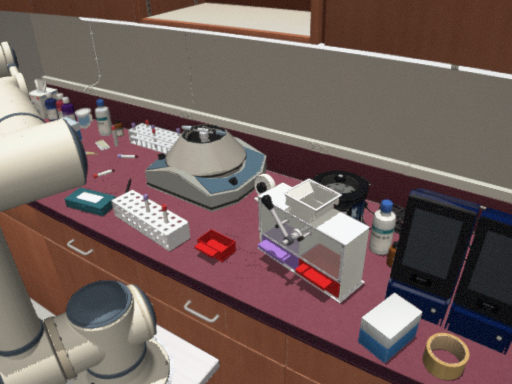

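View pics/a_top.png

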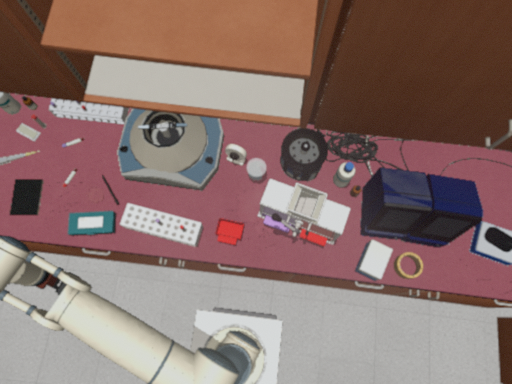

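View pics/a_wrist.png

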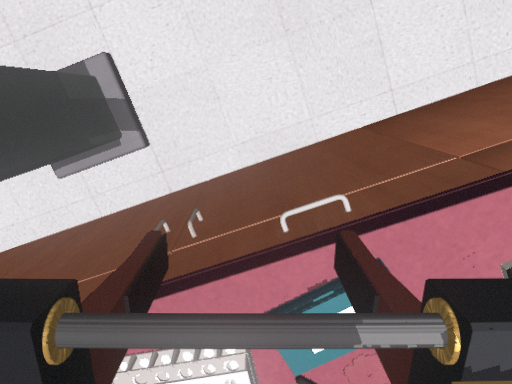

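Run:
```python
from h import *
a=cv2.imread('pics/a_scene.png')
s=cv2.resize(a[165:305,240:400],None,fx=4.5,fy=4,interpolation=cv2.INTER_CUBIC); cv2.imwrite('pics/z1.png',s)
s=cv2.resize(a[180:260,100:240],None,fx=5,fy=5,interpolation=cv2.INTER_CUBIC); cv2.imwrite('pics/z2.png',s)
a=cv2.imread('pics/a_top.png')
s=cv2.resize(a[165:265,240:370],None,fx=6,fy=6,interpolation=cv2.INTER_CUBIC); cv2.imwrite('pics/z3.png',s)
s=cv2.resize(a[190:260,110:250],None,fx=5.5,fy=5.5,interpolation=cv2.INTER_CUBIC); cv2.imwrite('pics/z4.png',s)
```

```text
(no output)
```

View pics/z1.png

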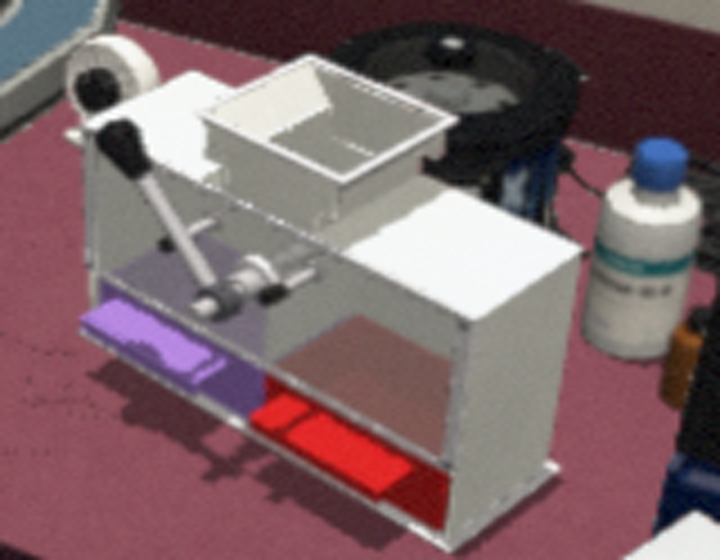

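View pics/z2.png

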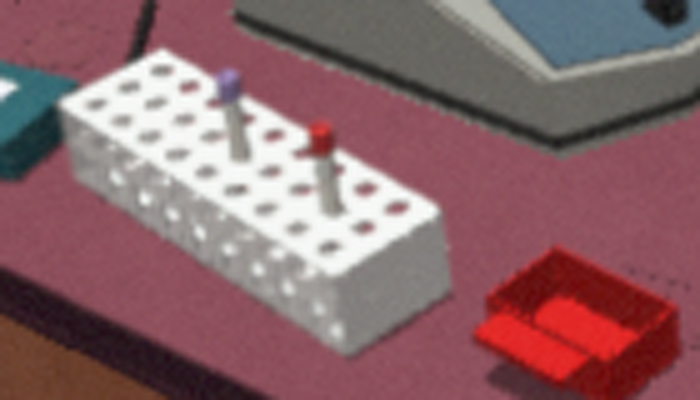

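View pics/z3.png

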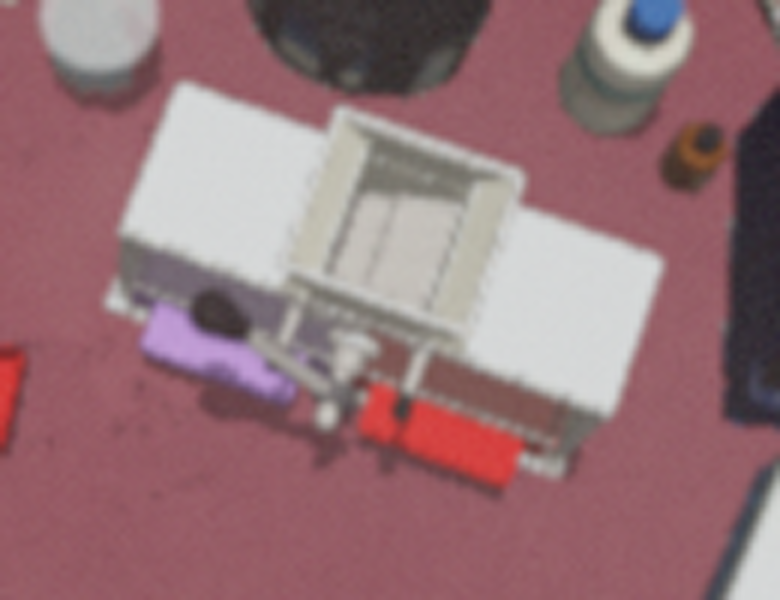

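View pics/z4.png

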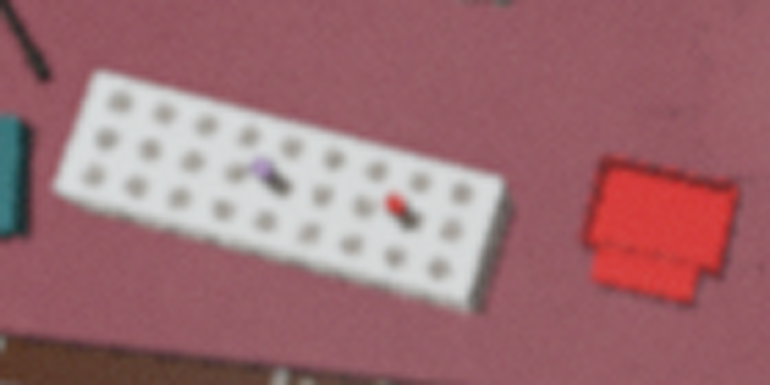

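Run:
```python
from h import *
for n in ['top','scene']:
    d=ld(n,'a'); P=cloud(d); hsv=cv2.cvtColor(d['frame'],cv2.COLOR_RGB2HSV); z=P[...,2]; H,S,V=cv2.split(hsv)
    m=(abs(z-190)<6)&(S<40)&(P[...,0]>250)&(P[...,0]<700)&(P[...,1]<100)&(P[...,1]>-600)
    k,lab,st,_=cv2.connectedComponentsWithStats(m.astype(np.uint8))
    print(n,'case',[list(st[i]) for i in range(1,k) if st[i][4]>60])
    pts=P[m][:,:2].astype(np.float32); print(cv2.minAreaRect(pts), np.median(z[m]))
    m=(abs(z-240)<6)&(S<60)&(P[...,0]>250)&(P[...,0]<700)&(P[...,1]<100)&(P[...,1]>-600)
    pts=P[m][:,:2].astype(np.float32); print('rim',len(pts),cv2.minAreaRect(pts), pts.mean(0))
    m=(abs(z-62)<6)&(S<40)&(P[...,0]>200)&(P[...,0]<500)&(P[...,1]>100)&(P[...,1]<600)
    pts=P[m][:,:2].astype(np.float32); print('rack',len(pts),cv2.minAreaRect(pts))
    for c,hm in [('red',((H<6)|(H>174))&(S>170)),('lav',(H>120)&(H<145)&(S>50))]:
        m=(hm&(V>60)&(z>90)&(z<135)&(P[...,1]>100)).astype(np.uint8)
        k,lab,st,ce=cv2.connectedComponentsWithStats(m)
        for i in range(1,k):
            if st[i][4]>3:
                print(c,st[i],ce[i],P[lab==i].mean(0),onz(d,*ce[i],115))
    m=(V<70)&(z>195)&(z<260)&(P[...,0]>250)&(P[...,0]<600)&(P[...,1]<100)&(P[...,1]>-400)
    k,lab,st,ce=cv2.connectedComponentsWithStats(m.astype(np.uint8))
    for i in range(1,k):
        if st[i][4]>8: print('grip?',st[i],ce[i],P[lab==i].mean(0),onz(d,*ce[i],222))
```

```text
top case [[np.int32(260), np.int32(179), np.int32(44), np.int32(41), np.int32(728)], [np.int32(305), np.int32(199), np.int32(45), np.int32(35), np.int32(725)]]
((547.338134765625, -311.2570495605469), (184.69126892089844, 568.2579345703125), 4.38505220413208) 189.9312600698845
rim 373 ((581.7277221679688, -325.7591247558594), (182.20822143554688, 523.1666259765625), 6.036747455596924) [ 537.1549 -264.3162]
rack 1231 ((440.1446533203125, 335.92791748046875), (294.68804931640625, 85.57566833496094), 81.78982543945312)
lav [ 51 103   3   2   4] [ 52.  103.5] [856.24114468 834.00759912  94.44392726] [846.64597749 821.78773071 115.        ]
grip? [273 214   7   7  19] [276.31578947 217.68421053] [472.66341795 -88.90349919 231.93948574] [474.96587625 -89.14896916 222.        ]
scene case [[np.int32(258), np.int32(183), np.int32(112), np.int32(64), np.int32(1761)], [np.int32(305), np.int32(197), np.int32(21), np.int32(8), np.int32(72)], [np.int32(409), np.int32(247), np.int32(20), np.int32(12), np.int32(63)], [np.int32(429), np.int32(254), np.int32(26), np.int32(12), np.int32(84)]]
((497.81
[... 451 characters left out ...]
425.7677045 241.3551642 115.       ]
lav [ 62 103  10   9  60] [ 66.4        106.83333333] [ 822.06286633 1255.91600428  105.23346138] [ 807.00506882 1231.71683311  115.        ]
lav [151 125   3   2   5] [152.2 125.4] [883.62344391 741.03507506  93.75056903] [849.72046407 703.70098172 115.        ]
lav [176 128   4   3   8] [177.375 129.   ] [911.67703859 621.81087755  92.23278281] [874.57715561 585.46858144 115.        ]
lav [143 194   5   6  19] [145.05263158 196.63157895] [435.77329011 329.86459813 117.13272495] [437.98424682 332.53551873 115.        ]
grip? [261 195  12  15 103] [266.88349515 201.82524272] [468.15905932 -94.37458788 225.47158135] [472.57275543 -91.6201185  222.        ]
```

Run:
```python
from h import *
for n in ['top','scene']:
    d=ld(n,'a'); P=cloud(d); H,S,V=cv2.split(cv2.cvtColor(d['frame'],cv2.COLOR_RGB2HSV)); z=P[...,2]
    x0,y0,x1,y1=(255,170,355,245) if n=='top' else (250,170,375,260)
    w=np.zeros(z.shape,bool); w[y0:y1,x0:x1]=1
    m=w&(abs(z-190)<6)&(S<50); k,lab,st,_=cv2.connectedComponentsWithStats(m.astype(np.uint8))
    m=np.isin(lab,[i for i in range(1,k) if st[i][4]>70])
    r=cv2.minAreaRect(P[m][:,:2].astype(np.float32)); print(n,'case',r)
    m=w&(abs(z-240)<5); k,lab,st,_=cv2.connectedComponentsWithStats(m.astype(np.uint8),connectivity=8)
    for i in range(1,k):
        if st[i][4]>20:print('rim',st[i],cv2.minAreaRect(P[lab==i][:,:2].astype(np.float32)))
    Q=P[w&(z>60)&(z<300)]; print(np.percentile(Q,[1,50,99],axis=0))
    # bin flanges
    for c,hm in [('red',((H<6)|(H>174))&(S>200)&(V>170)),('lav',(H>120)&(H<145)&(S>90)&(V>170))]:
        m=w*0; m[200:300,250:360]=hm[200:300,250:360]; m=m.astype(bool)&(z<70)
        print(c,m.sum(),np.median(P[m],0))
# mouth corners by hand, top view zoom: (240+u/6,165+v/6)
d=ld('top','a')
c=[(342,108),(524,175),(465,345),(290,277)]
pts=[onz(d,240+u/6-.4,165+v/6-.4,240) for u,v in c]; print(np.round(pts),np.mean(pts,0))
d=ld('scene','a')
c=[(310,56),(460,120),(345,182),(202,115)]
pts=[onz(d,240+u/4.5-.4,165+v/4-.4,240) for u,v in c]; print(np.round(pts),np.mean(pts,0))
```

```text
top case ((538.38427734375, -182.91783142089844), (299.16131591796875, 101.37741088867188), 75.72420501708984)
rim [287 183  41  38 198] ((540.0720825195312, -183.92984008789062), (112.96521759033203, 101.178466796875), 76.12517547607422)
[[ 453.43557675 -346.46370197   63.5182718 ]
 [ 533.9309408  -186.46185545  187.87469085]
 [ 703.10384837  -12.12706923  244.45244597]]
red 0 [nan nan nan]
lav 0 [nan nan nan]
scene case ((536.9923095703125, -184.76339721679688), (304.4968566894531, 103.08547973632812), 75.18498992919922)
rim [283 179  59  32 372] ((538.4425048828125, -186.9348907470703), (116.09131622314453, 103.58810424804688), 75.46304321289062)
rim [263 195   7   4  22] ((474.1993408203125, -88.28733825683594), (13.185601234436035, 15.132790565490723), 28.540462493896484)
[[ 451.55062184 -339.10546484   64.00228306]
 [ 522.99726197 -197.59786072  161.64830343]
 [ 941.81202031  119.69946074  242.88416771]]
red 306 [ 455.83833023 -245.85942593   53.68347687]
lav 215 [494.12211983 -95.57925763  52.81275526]
[[ 601. -144.  240.]
 [ 574. -250.  240.]
 [ 472. -225.  240.]
 [ 499. -125.  240.]] [ 536.50195156 -185.80928786  240.        ]
[[ 604. -143.  240.]
 [ 576. -253.  240.]
 [ 480. -227.  240.]
 [ 506. -124.  240.]] [ 541.50432059 -186.80074796  240.        ]
  return _methods._mean(a, axis=axis, dtype=dtype,
  ret = um.true_divide(
```

Call:
servo_tool:
  targets:
    - [[0, 0, 0, -0.02, 0.0433, 0, 0.0878], [0, 0, 0, -0.02, 0.0433, 0, 0.0878], [0, 0, 0, -0.02, 0.0433, 0, 0.0878], [0, 0, 0, -0.02, 0.0433, 0, 0.0878], [0, 0, 0, -0.02, 0.0433, 0, 0.0878], [0, 0, 0, -0.02, 0.0433, 0, 0.0878], [0, 0, 0, -0.02, 0.0433, 0, 0.0878], [0, 0, 0, 0, 0, 0, 0.0878], [0, 0, 0, 0, 0, 0, 0.0878]]

```text
time_s: 1.27
eef_pos: [438.5, 333.3, 247.3]
tool_rot: [[0.333, 0.943, -0.001], [0.943, -0.333, 0.0], [-0.0, -0.001, -1.0]]
ft_force: [-0.4, 0.2, -0.5]
grip_width: 88.0
```

```bash
cat >> h.py <<'E'
def to(x,y,z):
    s=sensors.get_state(); d=np.array(s['tool_rot']).T@(np.array([x,y,z])-s['eef_pos']); print('pos',np.round(s['eef_pos'],1),'tool shift mm',np.round(d,1),'t',s['time_s'],'w',s['grip_width'],'F',np.round(s['ft_force'],1))
E
python3 - <<'E'
from h import *
to(439,333.5,116)
grab('wrist','b')
E
```

```text
pos [438.5 333.3 247.3] tool shift mm [  0.4   0.5 131.3] t 1.275 w 87.97648276018487 F [-0.4  0.2 -0.5]
```

View pics/b_wrist.png

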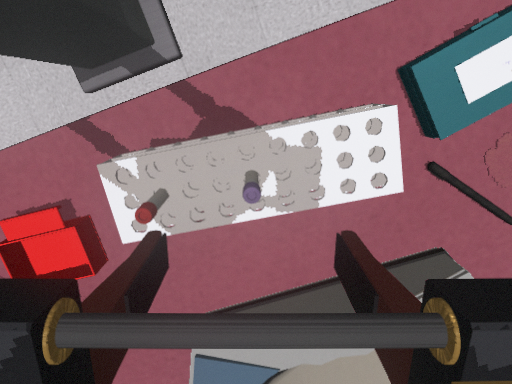

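Run:
```python
from h import *
d=ld('wrist','b'); P=cloud(d); print(d['position'])
for u,v in [(252,192),(145,213)]: print(onz(d,u,v,121),P[v-1:v+2,u-1:u+2].reshape(-1,3).mean(0))
H,S,V=cv2.split(cv2.cvtColor(d['frame'],cv2.COLOR_RGB2HSV)); z=P[...,2]
m=(z>117)&(z<126)&(P[...,0]<500); k,lab,st,ce=cv2.connectedComponentsWithStats(m.astype(np.uint8))
for i in range(1,k):
    if st[i][4]>15: print(st[i],onz(d,*ce[i],121),P[lab==i].mean(0))
```

```text
[364.21254864 359.95010674 384.46749438]
[435.46041146 335.39157382 121.        ] [435.64581324 335.32760509 120.31958731]
[423.16583466 246.25621841 121.        ] [423.32069773 245.95804428 120.31482449]
[242 185  19  19 271] [437.06950486 333.91537751 121.        ] [437.19240464 333.87128387 120.59145819]
[135 206  20  18 264] [424.42316843 244.95725792 121.        ] [424.5325989  244.76959095 120.56968365]
```

Call:
servo_tool:
  targets:
    - [[0, 0, 0, 0, -0.0015, 0.05, 0.0878], [0, 0, 0, 0, 0, 0.05, 0.0878], [0, 0, 0, 0, 0, 0.02, 0.0878], [0, 0, 0, 0, 0, 0.011, 0.0878], [0, 0, 0, 0, 0, 0, 0.0878], [0, 0, 0, 0, 0, 0, 0.03], [0, 0, 0, 0, 0, 0, 0], [0, 0, 0, 0, 0, 0, 0], [0, 0, 0, 0, 0, 0, 0], [0, 0, 0, 0, 0, 0, 0]]

```text
time_s: 2.58
eef_pos: [437.4, 333.6, 116.6]
tool_rot: [[0.332, 0.943, -0.0], [0.943, -0.332, -0.0], [-0.0, -0.0, -1.0]]
ft_force: [0.5, 0.2, 0.1]
grip_width: 41.3
```

Call:
servo_tool:
  targets:
    - [[0, 0, 0, 0, 0, 0, 0], [0, 0, 0, 0, 0, 0, 0], [0, 0, 0, 0, 0, 0, 0], [0, 0, 0, 0, 0, 0, 0], [0, 0, 0, 0, 0, 0, 0], [0, 0, 0, 0, 0, 0, 0]]

```text
time_s: 3.32
eef_pos: [437.3, 333.6, 116.6]
tool_rot: [[0.332, 0.943, -0.0], [0.943, -0.332, -0.0], [-0.0, -0.0, -1.0]]
ft_force: [-0.6, 0.1, 0.6]
grip_width: 14.6
```

Call:
servo_tool:
  targets:
    - [[0, 0, 0, 0, 0, 0, 0], [0, 0, 0, 0, 0, -0.02, 0], [0, 0, 0, 0, 0, -0.04, 0], [0, 0, 0, 0, 0, -0.05, 0], [0, 0, 0, 0, 0, -0.05, 0], [0, 0, 0, 0, 0, -0.05, 0], [0, 0, 0, 0, 0, -0.03, 0], [0, 0, 0, 0, 0, 0, 0]]

```text
time_s: 4.32
eef_pos: [437.6, 333.8, 361.0]
tool_rot: [[0.332, 0.943, 0.006], [0.943, -0.332, 0.004], [0.006, 0.004, -1.0]]
ft_force: [0.6, -0.7, -1.1]
grip_width: 14.5
```

Run:
```python
from h import *
to(538,-185,360)
grab('wrist','c')
```

```text
pos [437.6 333.8 361. ] tool shift mm [-4.560e+02  2.671e+02 -4.000e-01] t 4.325 w 14.45977449740543 F [ 0.6 -0.7 -1.1]
```

View pics/c_wrist.png

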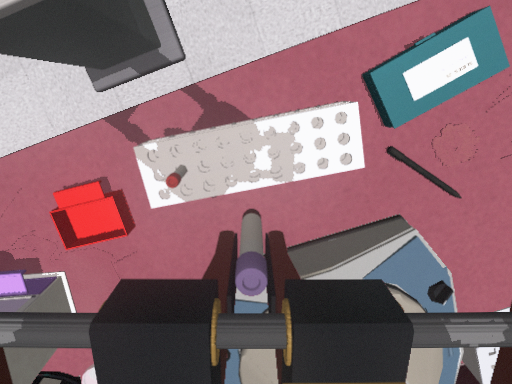

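Call:
servo_tool:
  targets:
    - [[0, 0, 0, -0.02, 0.0117, 0, 0], [0, 0, 0, -0.035, 0.0205, 0, 0], [0, 0, 0, -0.043, 0.0252, 0, 0], [0, 0, 0, -0.043, 0.0252, 0, 0], [0, 0, 0, -0.043, 0.0252, 0, 0], [0, 0, 0, -0.043, 0.0252, 0, 0], [0, 0, 0, -0.043, 0.0252, 0, 0], [0, 0, 0, -0.043, 0.0252, 0, 0], [0, 0, 0, -0.043, 0.0252, 0, 0], [0, 0, 0, -0.043, 0.0252, 0, 0]]

```text
time_s: 5.62
eef_pos: [525.0, -121.9, 354.3]
tool_rot: [[0.332, 0.943, -0.003], [0.943, -0.332, 0.001], [-0.0, -0.003, -1.0]]
ft_force: [0.0, 0.4, 0.2]
grip_width: 14.3
```

Run:
```python
from h import *
to(538,-185,360)
```

```text
pos [ 525.  -121.9  354.3] tool shift mm [-55.1  33.2  -5.8] t 5.625 w 14.281283470287383 F [0.  0.4 0.2]
```

Call:
servo_tool:
  targets:
    - [[0, 0, 0, -0.035, 0.02, 0, 0], [0, 0, 0, -0.02, 0.013, 0, 0], [0, 0, 0, 0, 0, 0, 0], [0, 0, 0, 0, 0, 0, 0]]

```text
time_s: 6.12
eef_pos: [538.1, -182.1, 356.4]
tool_rot: [[0.331, 0.944, -0.0], [0.944, -0.331, 0.001], [0.001, -0.001, -1.0]]
ft_force: [-0.1, 0.3, 1.5]
grip_width: 14.4
```

Run:
```python
from h import *
to(538,-185,311)
grab('wrist','d');grab('scene','d');d=grab('top','d')
a=np.vstack([cv2.imread('pics/d_wrist.png')[:,:],]);b=cv2.imread('pics/d_scene.png')[90:310,230:400]
cv2.imwrite('pics/d1.png',cv2.resize(b,None,fx=3,fy=2.7,interpolation=cv2.INTER_CUBIC))
```

```text
pos [ 538.1 -182.1  356.4] tool shift mm [-2.8  0.9 45.4] t 6.125 w 14.398689861712343 F [-0.1  0.3  1.5]
```

View pics/d_wrist.png

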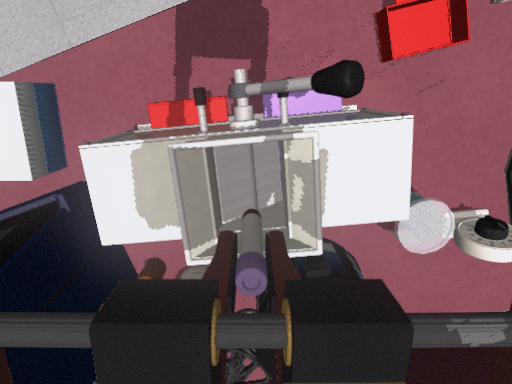

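View pics/d1.png

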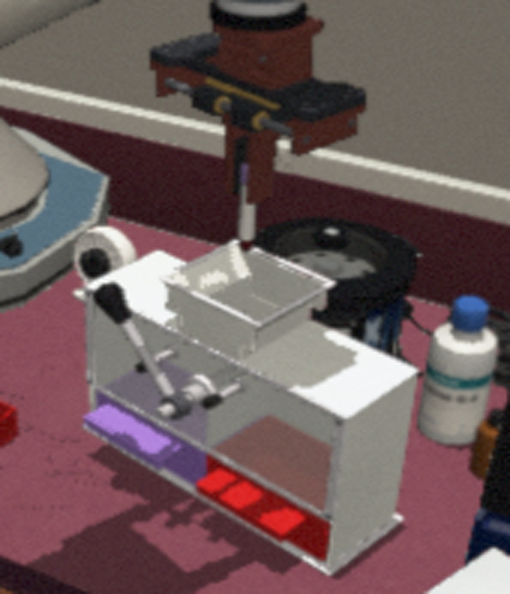

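Run:
```python
from h import *
d=ld('wrist','d')
p=[onz(d,*c,240) for c in [(172,147),(319,136),(322,251),(187,262)]]; print(np.round(p),np.mean(p,0))
P=cloud(d); m=(abs(P[...,2]-240)<4); m[:, :150]=0;m[:,340:]=0;m[270:]=0;m[:120]=0; print(cv2.minAreaRect(P[m][:,:2].astype(np.float32)),m.sum())
```

```text
[[ 480. -224.  240.]
 [ 508. -118.  240.]
 [ 599. -142.  240.]
 [ 572. -250.  240.]] [ 539.53154301 -183.2982439   240.        ]
((538.7214965820312, -184.58164978027344), (113.32477569580078, 100.61456298828125), 75.73937225341797) 3792
```

Mouth centre (538.5, -184.5), which agrees with the earlier fit. I'll lower the tube and release it.

Call:
servo_tool:
  targets:
    - [[0, 0, 0, -0.002, 0.001, 0.02, 0], [0, 0, 0, 0, 0, 0.02, 0], [0, 0, 0, 0, 0, 0.005, 0], [0, 0, 0, 0, 0, 0, 0], [0, 0, 0, 0, 0, 0, 0], [0, 0, 0, 0, 0, 0, 0.0878], [0, 0, 0, 0, 0, 0, 0.0878], [0, 0, 0, 0, 0, 0, 0.0878], [0, 0, 0, 0, 0, 0, 0.0878], [0, 0, 0, 0, 0, 0, 0.0878]]

```text
time_s: 7.52
eef_pos: [538.4, -185.5, 311.6]
tool_rot: [[0.332, 0.943, -0.0], [0.943, -0.332, 0.0], [0.0, -0.0, -1.0]]
ft_force: [-0.1, -0.2, -0.5]
grip_width: 60.9
```

Call:
servo_tool:
  targets:
    - [[0, 0, 0, 0, 0, 0, 0.0878], [0, 0, 0, 0, 0, 0, 0.0878], [0, 0, 0, 0, 0, -0.03, 0.0878], [0, 0, 0, 0, 0, -0.03, 0.0878], [0, 0, 0, 0, 0, 0, 0.0878], [0, 0, 0, 0, 0, 0, 0.0878]]

```text
time_s: 8.28
eef_pos: [538.4, -185.5, 370.4]
tool_rot: [[0.332, 0.943, -0.001], [0.943, -0.332, 0.0], [0.0, -0.001, -1.0]]
ft_force: [-1.1, -0.1, -0.9]
grip_width: 87.7
```

Run:
```python
from h import *
to(424.5,245,362)
grab('wrist','e');grab('scene','e')
b=cv2.imread('pics/e_scene.png')[165:310,230:400]
cv2.imwrite('pics/e1.png',cv2.resize(b,None,fx=4,fy=4,interpolation=cv2.INTER_CUBIC))
```

```text
pos [ 538.4 -185.5  370.4] tool shift mm [ 368.2 -250.5    8.7] t 8.275 w 87.73114086980034 F [-1.1 -0.1 -0.9]
```

View pics/e_wrist.png

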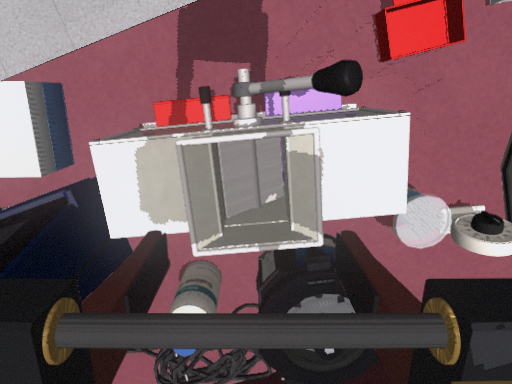

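View pics/e1.png

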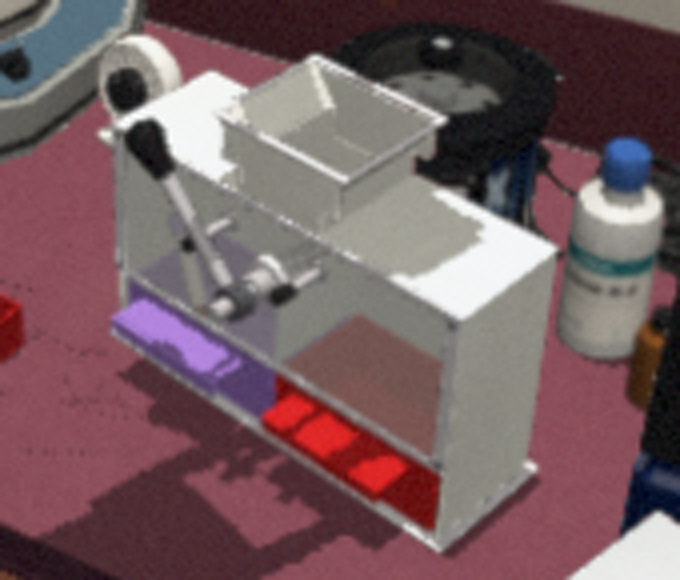

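```bash
cat >> h.py <<'E'
def S(x,y):
    a=np.radians(-14.4);c,s=np.cos(a),np.sin(a)
    return np.array([538.5,-184.5])+np.array([c*x-s*y,s*x+c*y])
E
python3 - <<'E'
from h import *
to(*S(-85,120),235)
Rt=np.array(sensors.get_state()['tool_rot']).T
v=np.r_[S(0,-10)-S(0,0),0]; print('10mm to sorter right in tool:',Rt@v)
E
```

```text
pos [ 538.3 -185.4  369.8] tool shift mm [113.  -94.9 135.1] t 8.375 w 87.80124064515704 F [ 0.6  0.5 -0.4]
10mm to sorter right in tool: [-9.96174797e+00  8.73821482e-01 -3.65338244e-03]
```

Call:
servo_tool:
  targets:
    - [[0, 0, 0, 0.04, -0.034, 0, 0], [0, 0, 0, 0.04, -0.034, 0, 0], [0, 0, 0, 0.033, -0.027, 0, 0], [0, 0, 0, 0, 0, 0, 0], [0, 0, 0, 0, 0, 0, 0], [0, 0, 0, 0, 0, 0, 0], [0, 0, 0, 0, 0, 0, 0], [0, 0, 0, 0, 0, 0.04, 0], [0, 0, 0, 0, 0, 0.04, 0], [0, 0, 0, 0, 0, 0.03, 0]]

```text
time_s: 9.62
eef_pos: [486.1, -47.9, 259.4]
tool_rot: [[0.333, 0.943, -0.002], [0.943, -0.333, 0.0], [-0.0, -0.002, -1.0]]
ft_force: [-0.2, 0.4, 0.2]
grip_width: 0.5
```

Call:
servo_tool:
  targets:
    - [[0, 0, 0, 0, 0, 0.02, 0], [0, 0, 0, 0, 0, 0, 0], [0, 0, 0, 0, 0, 0, 0]]

```text
time_s: 10.0
eef_pos: [486.6, -47.6, 242.7]
tool_rot: [[0.333, 0.943, 0.001], [0.943, -0.333, -0.0], [0.0, 0.001, -1.0]]
ft_force: [0.2, -0.0, -0.7]
grip_width: 0.8
```

Run:
```python
from h import *
to(*S(-85,120),235)
grab('wrist','f')
```

```text
pos [486.6 -47.6 242.7] tool shift mm [ 0.3 -0.8  7.7] t 10.0 w 0.8247561718389099 F [ 0.2 -0.  -0.7]
```

View pics/f_wrist.png

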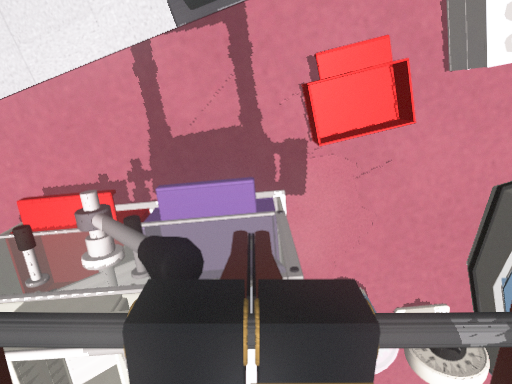

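Call:
servo_tool:
  targets:
    - [[0, 0, 0, 0, -0.001, 0.008, 0], [0, 0, 0, -0.008, 0.0007, 0, 0], [0, 0, 0, -0.012, 0.001, 0, 0], [0, 0, 0, -0.012, 0.001, -0.004, 0], [0, 0, 0, -0.012, 0.001, -0.005, 0], [0, 0, 0, -0.012, 0.001, -0.005, 0], [0, 0, 0, -0.012, 0.001, -0.004, 0], [0, 0, 0, -0.012, 0.001, -0.003, 0], [0, 0, 0, -0.012, 0.001, -0.001, 0], [0, 0, 0, 0, 0, 0, 0]]

```text
time_s: 11.3
eef_pos: [461.7, -137.2, 255.4]
tool_rot: [[0.334, 0.943, -0.001], [0.943, -0.334, -0.0], [-0.0, -0.001, -1.0]]
ft_force: [0.0, -0.0, -0.6]
grip_width: 0.4
```

Run:
```python
from h import *
to(*S(-85,5),255)
grab('wrist','g')
```

```text
pos [ 461.7 -137.2  255.4] tool shift mm [-21.5   3.    0.4] t 11.3 w 0.40289281911371005 F [ 0.  -0.  -0.6]
```

View pics/g_wrist.png

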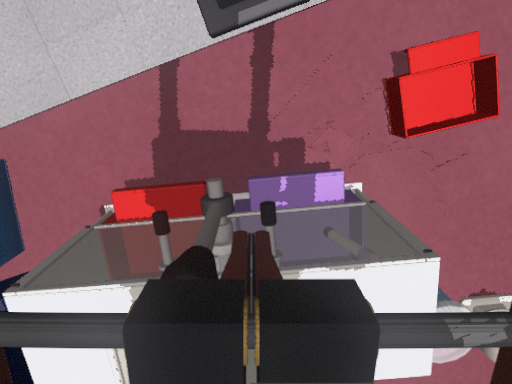

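Call:
servo_tool:
  targets:
    - [[0, 0, 0, -0.012, 0.001, 0, 0], [0, 0, 0, -0.012, 0.001, 0, 0], [0, 0, 0, -0.012, 0.001, 0, 0], [0, 0, 0, 0, 0, 0, 0], [0, 0, 0, 0, 0, 0, 0], [0, 0, 0, 0.02, -0.001, -0.04, 0], [0, 0, 0, 0, 0, -0.06, 0.0878], [0, 0, 0, 0, 0, -0.0, 0.0878], [0, 0, 0, 0, 0, 0, 0.0878]]

```text
time_s: 12.48
eef_pos: [458.8, -151.8, 355.2]
tool_rot: [[0.332, 0.943, -0.0], [0.943, -0.332, 0.0], [0.0, -0.0, -1.0]]
ft_force: [-0.0, 0.6, 0.4]
grip_width: 26.9
```

Run:
```python
from h import *
to(424.5,245,250)
grab('wrist','i');grab('scene','i')
b=cv2.imread('pics/i_scene.png')[165:310,230:400]
cv2.imwrite('pics/i1.png',cv2.resize(b,None,fx=4,fy=4,interpolation=cv2.INTER_CUBIC))
```

```text
pos [ 458.8 -151.8  355.2] tool shift mm [ 363.  -164.1  105.2] t 12.475 w 26.933793363151953 F [-0.   0.6  0.4]
```

View pics/i_wrist.png

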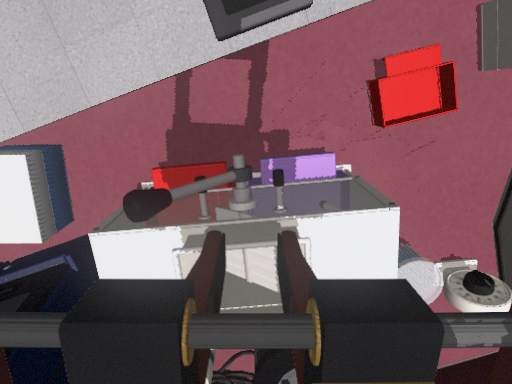

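View pics/i1.png

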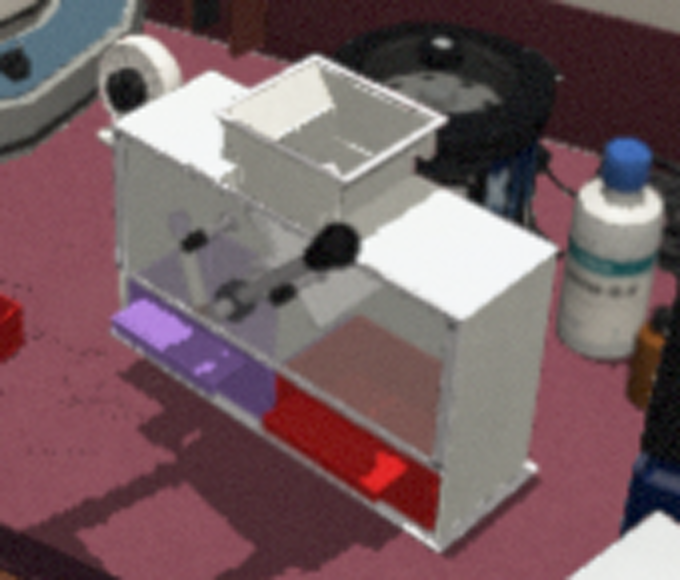

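Call:
servo_tool:
  targets:
    - [[0, 0, 0, 0.03, -0.014, 0, 0.0878], [0, 0, 0, 0.045, -0.02, 0, 0.0878], [0, 0, 0, 0.05, -0.023, 0.01, 0.0878], [0, 0, 0, 0.05, -0.023, 0.02, 0.0878], [0, 0, 0, 0.05, -0.023, 0.02, 0.0878], [0, 0, 0, 0.05, -0.023, 0.02, 0.0878], [0, 0, 0, 0.05, -0.023, 0.02, 0.0878], [0, 0, 0, 0.038, -0.015, 0.015, 0.0878], [0, 0, 0, 0, 0, 0, 0.0878], [0, 0, 0, 0, 0, 0, 0.0878]]

```text
time_s: 13.82
eef_pos: [424.4, 244.2, 249.8]
tool_rot: [[0.332, 0.943, -0.001], [0.943, -0.332, -0.001], [-0.002, -0.001, -1.0]]
ft_force: [0.2, -0.2, -0.3]
grip_width: 87.7
```

Run:
```python
from h import *
d=grab('wrist','j');P=cloud(d);z=P[...,2]
m=(z>117)&(z<126)&(P[...,0]<500)&(P[...,0]>300); k,lab,st,ce=cv2.connectedComponentsWithStats(m.astype(np.uint8))
for i in range(1,k):
    if st[i][4]>15: print(st[i],onz(d,*ce[i],121),P[lab==i].mean(0))
to(424.5,245,116)
d=grab('scene','j');P=cloud(d);z=P[...,2];V=d['frame'].max(-1)
m=(V<70)&(z>195)&(z<260)&(P[...,0]>250)&(P[...,0]<600)&(P[...,1]<100)&(P[...,1]>-400)
k,lab,st,ce=cv2.connectedComponentsWithStats(m.astype(np.uint8))
for i in range(1,k):
    if st[i][4]>8: print('grip?',st[i],P[lab==i].mean(0),S(-85,-78))
```

```text
[241 187  19  18 266] [424.0274173  243.28068737 121.        ] [424.13309889 243.24152762 120.65747887]
pos [424.7 243.9 250.5] tool shift mm [  1.   -0.5 134.5] t 13.875 w 87.76423499247045 F [ 0.2  0.2 -0.1]
grip? [306 221  13  12 114] [ 430.415587   -242.71340348  228.20450045] [ 436.77262011 -238.91084616]
```

Call:
servo_tool:
  targets:
    - [[0, 0, 0, -0.001, 0, 0.05, 0.0878], [0, 0, 0, 0, 0, 0.05, 0.0878], [0, 0, 0, 0, 0, 0.024, 0.0878], [0, 0, 0, 0, 0, 0.01, 0.0878], [0, 0, 0, 0, 0, 0, 0.05], [0, 0, 0, 0, 0, 0, 0], [0, 0, 0, 0, 0, 0, 0], [0, 0, 0, 0, 0, 0, 0], [0, 0, 0, 0, 0, 0, 0], [0, 0, 0, 0, 0, 0, 0]]

```text
time_s: 15.18
eef_pos: [424.3, 243.9, 116.7]
tool_rot: [[0.332, 0.943, 0.0], [0.943, -0.332, -0.0], [0.0, 0.0, -1.0]]
ft_force: [-0.0, -0.1, -0.5]
grip_width: 31.5
```

Call:
servo_tool:
  targets:
    - [[0, 0, 0, 0, 0, 0, 0], [0, 0, 0, 0, 0, 0, 0], [0, 0, 0, 0, 0, 0, 0], [0, 0, 0, 0, 0, 0, 0], [0, 0, 0, 0, 0, 0, 0], [0, 0, 0, 0, 0, 0, 0]]

```text
time_s: 15.92
eef_pos: [424.3, 243.9, 116.6]
tool_rot: [[0.332, 0.943, -0.0], [0.943, -0.332, -0.0], [-0.0, -0.0, -1.0]]
ft_force: [-0.3, 0.6, -0.8]
grip_width: 14.3
```

Call:
servo_tool:
  targets:
    - [[0, 0, 0, 0, 0, -0.02, 0], [0, 0, 0, 0, 0, -0.04, 0], [0, 0, 0, 0, 0, -0.05, 0], [0, 0, 0, 0, 0, -0.05, 0], [0, 0, 0, 0, 0, -0.05, 0], [0, 0, 0, 0, 0, -0.03, 0], [0, 0, 0, 0, 0, 0, 0], [0, 0, 0, 0, 0, 0, 0]]

```text
time_s: 16.92
eef_pos: [424.2, 243.8, 355.7]
tool_rot: [[0.332, 0.943, -0.001], [0.943, -0.332, -0.001], [-0.001, -0.001, -1.0]]
ft_force: [0.3, -0.4, -1.2]
grip_width: 14.2
```

Run:
```python
from h import *
to(538.5,-184.5,357)
grab('wrist','k')
```

```text
pos [424.2 243.8 355.7] tool shift mm [-366.   250.2   -1.2] t 16.925 w 14.23132568414537 F [ 0.3 -0.4 -1.2]
```

View pics/k_wrist.png

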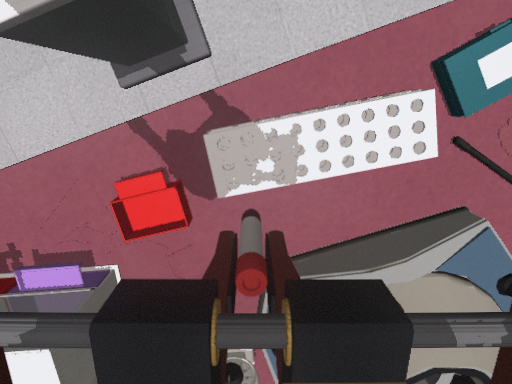

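The red tube is held upright and the rack is still standing empty. Next is the carry to the mouth.

Call:
servo_tool:
  targets:
    - [[0, 0, 0, -0.02, 0.0137, 0, 0], [0, 0, 0, -0.036, 0.0246, 0, 0], [0, 0, 0, -0.042, 0.0287, 0, 0], [0, 0, 0, -0.042, 0.0287, 0, 0], [0, 0, 0, -0.042, 0.0287, 0, 0], [0, 0, 0, -0.042, 0.0287, 0, 0], [0, 0, 0, -0.042, 0.0287, 0, 0], [0, 0, 0, -0.042, 0.0287, 0, 0], [0, 0, 0, -0.036, 0.0246, 0, 0], [0, 0, 0, -0.022, 0.015, 0, 0]]

```text
time_s: 18.23
eef_pos: [538.4, -186.5, 353.9]
tool_rot: [[0.334, 0.943, -0.004], [0.943, -0.334, 0.001], [0.0, -0.004, -1.0]]
ft_force: [0.1, -0.0, 0.1]
grip_width: 14.7
```

Call:
servo_tool:
  targets:
    - [[0, 0, 0, 0, 0, 0, 0], [0, 0, 0, 0, 0, 0, 0], [0, 0, 0, 0, 0, 0, 0]]

```text
time_s: 18.6
eef_pos: [538.4, -183.3, 356.7]
tool_rot: [[0.331, 0.944, 0.0], [0.944, -0.331, 0.0], [0.0, -0.0, -1.0]]
ft_force: [-0.8, -0.1, 0.8]
grip_width: 14.4
```

Run:
```python
from h import *
to(538.5,-184.5,311)
grab('wrist','l')
```

```text
pos [ 538.4 -183.3  356.7] tool shift mm [-1.1  0.5 45.7] t 18.6 w 14.378527821916377 F [-0.8 -0.1  0.8]
```

View pics/l_wrist.png

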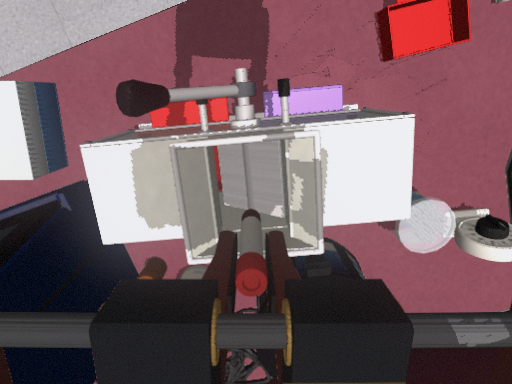

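The lever leans fully to the right over the red bin, and the red tube is over the mouth. I'll lower and release.

Call:
servo_tool:
  targets:
    - [[0, 0, 0, -0.001, 0, 0.02, 0], [0, 0, 0, 0, 0, 0.02, 0], [0, 0, 0, 0, 0, 0.005, 0], [0, 0, 0, 0, 0, 0, 0], [0, 0, 0, 0, 0, 0, 0], [0, 0, 0, 0, 0, 0, 0.0878], [0, 0, 0, 0, 0, 0, 0.0878], [0, 0, 0, 0, 0, 0, 0.0878], [0, 0, 0, 0, 0, 0, 0.0878], [0, 0, 0, 0, 0, 0, 0.0878]]

```text
time_s: 19.9
eef_pos: [538.2, -185.4, 311.6]
tool_rot: [[0.332, 0.943, -0.0], [0.943, -0.332, 0.0], [-0.0, -0.0, -1.0]]
ft_force: [-0.0, 0.1, -0.8]
grip_width: 61.0
```

Call:
servo_tool:
  targets:
    - [[0, 0, 0, 0, 0, 0, 0.0878], [0, 0, 0, 0, 0, 0, 0.0878], [0, 0, 0, 0, 0, -0.03, 0.0878], [0, 0, 0, 0, 0, -0.03, 0.0878], [0, 0, 0, 0.03, -0.04, 0, 0.0878], [0, 0, 0, 0.03, -0.04, 0, 0.0878], [0, 0, 0, 0.03, -0.04, 0, 0.0878], [0, 0, 0, 0, 0, 0, 0.0878], [0, 0, 0, 0, 0, 0, 0.0878], [0, 0, 0, 0, 0, 0, 0.0878]]

```text
time_s: 21.15
eef_pos: [455.4, -61.4, 371.1]
tool_rot: [[0.333, 0.943, -0.001], [0.943, -0.333, 0.0], [-0.0, -0.001, -1.0]]
ft_force: [0.1, 0.2, -0.8]
grip_width: 88.0
```

Run:
```python
from h import *
to(538.5,-184.5,311)
grab('wrist','m');grab('scene','m');grab('top','m')
b=cv2.imread('pics/m_scene.png')[165:310,230:400]
cv2.imwrite('pics/m1.png',cv2.resize(b,None,fx=4,fy=4,interpolation=cv2.INTER_CUBIC))
```

```text
pos [455.4 -61.4 371.1] tool shift mm [-88.4 119.5  60. ] t 21.15 w 88.03165128997456 F [ 0.1  0.2 -0.8]
```

View pics/m_wrist.png

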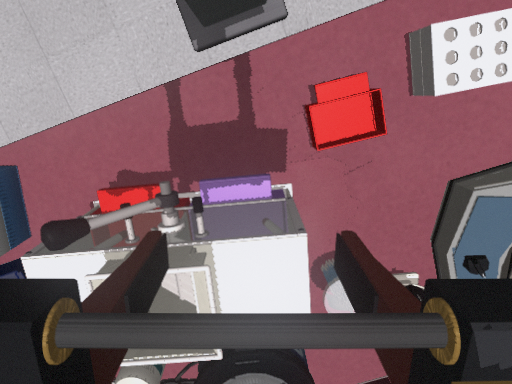

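View pics/m1.png

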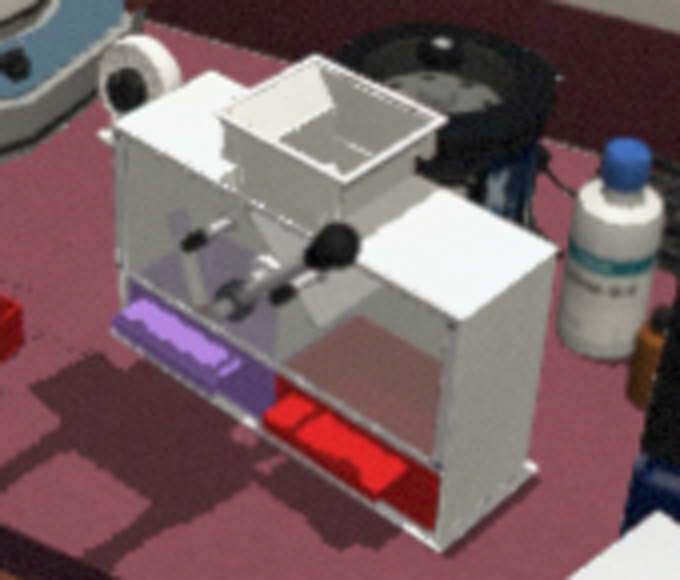

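Call:
servo_tool:
  targets:
    - [[0, 0, 0, -0.0, 0.03, 0, 0.0878], [0, 0, 0, -0.01, 0.045, 0, 0.0878], [0, 0, 0, -0.03, 0.04, 0, 0.0878], [0, 0, 0, 0, 0.0, 0, 0.0878], [0, 0, 0, 0, 0, 0, 0.0878], [0, 0, 0, 0, 0, 0, 0.0878]]

```text
time_s: 22.05
eef_pos: [549.6, -135.9, 372.6]
tool_rot: [[0.332, 0.943, 0.001], [0.943, -0.332, -0.0], [0.0, 0.001, -1.0]]
ft_force: [-0.6, -0.1, 0.7]
grip_width: 87.6
```

Run:
```python
from h import *
to(538.5,-184.5,311)
d=grab('wrist','n')
b=cv2.imread('pics/n_wrist.png')[60:290,80:400]
cv2.imwrite('pics/n1.png',cv2.resize(b,None,fx=2.5,fy=2.5,interpolation=cv2.INTER_CUBIC))
```

```text
pos [ 549.6 -135.9  372.6] tool shift mm [-49.6   5.6  61.6] t 22.05 w 87.64923400588069 F [-0.6 -0.1  0.7]
```

View pics/n1.png

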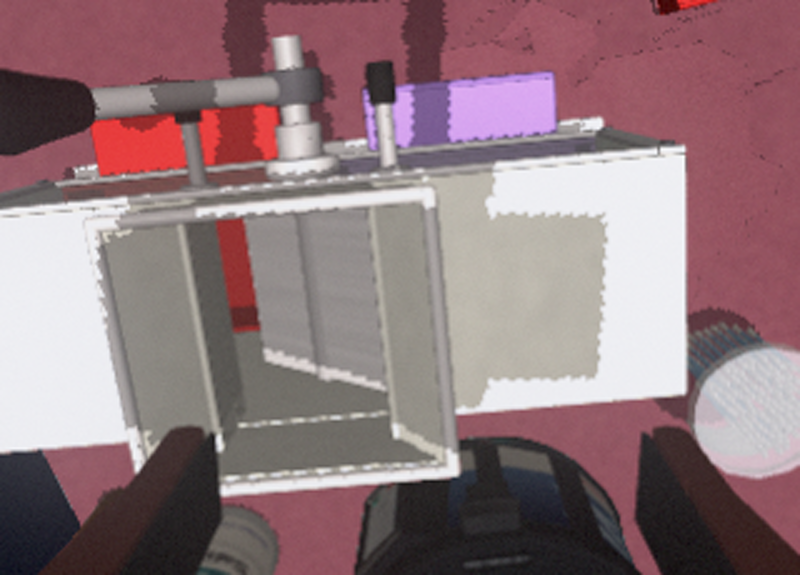

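Call:
servo_tool:
  targets:
    - [[0, 0, 0, -0.042, -0.025, 0, 0.0878], [0, 0, 0, -0.042, -0.025, 0, 0.0878], [0, 0, 0, -0.042, -0.025, 0, 0.0878], [0, 0, 0, -0.042, -0.025, 0, 0.0878], [0, 0, 0, 0, 0, 0.02, 0.0878], [0, 0, 0, 0, 0, 0, 0.0878], [0, 0, 0, 0, 0, 0, 0.0878]]

```text
time_s: 22.98
eef_pos: [400.1, -261.1, 352.5]
tool_rot: [[0.331, 0.944, 0.001], [0.944, -0.331, -0.001], [-0.0, 0.001, -1.0]]
ft_force: [-0.4, 0.5, -0.6]
grip_width: 87.9
```

Run:
```python
from h import *
to(538.5,-184.5,311)
d=grab('wrist','o')
```

```text
pos [ 400.1 -261.1  352.5] tool shift mm [118.1 105.2  41.6] t 22.975 w 87.93480671387009 F [-0.4  0.5 -0.6]
```

View pics/o_wrist.png

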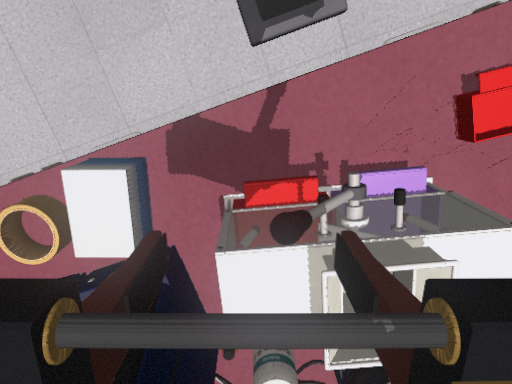

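Run:
```python
from h import *
b=cv2.imread('pics/o_wrist.png')[170:270,205:475]
cv2.imwrite('pics/o1.png',cv2.resize(b,None,fx=2.9,fy=4,interpolation=cv2.INTER_CUBIC))
```

```text
(no output)
```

View pics/o1.png

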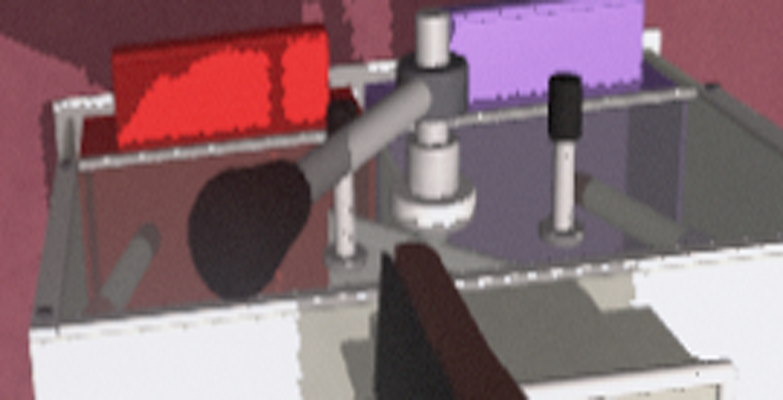

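View pics/m_top.png

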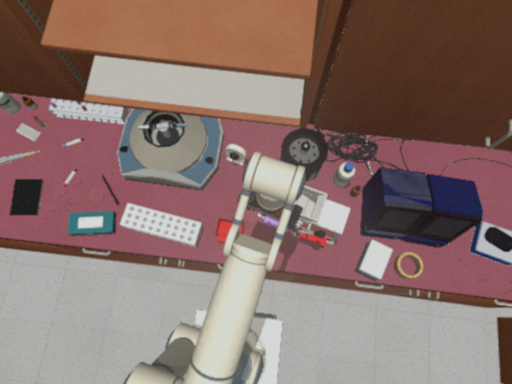

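The wrist view shows one tube in the red bin (zoom at 130,265) and one in the lavender bin (zoom at 630,215). The hopper is empty, and the rack and bottle are still standing.

```bash
python3 -c "
from bench import bot; print(bot.finish_job())"
```

```text
the job is handed in; nothing more can be done
None
```

Both tubes are sorted: the lavender-stoppered one is in the lavender bin (left) and the red-stoppered one is in the red bin (right). I dropped lavender first because the lever already leaned left. Then I pushed the lever over to the right stop with shut fingertips and dropped red. The job was handed in at about 23 s of the 72 s allowed.

The last pictures show one tube inside each bin through the window, the hopper empty, the lever fully right, and the rack and saline bottle standing. The gripper was open and clear of everything. The stopper colours can't be made out through the window, so which tube is in which bin rests on the order of the drops and the lever side seen before each one. No check failed or disagreed.

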